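# Hold the wagon jig open at its mark

## Robot

A 7-joint arm with a two-finger parallel gripper is mounted at the origin on the work surface. World frame = base frame: x ahead of the robot, y to its left, z up, the work surface at z = 0. Lengths are in m, angles in rad, forces in N, time in s.
With the tool pointing down it reaches from about 0.35 to 0.9 m from the base axis. Payload 8.1 kg.
Tool frame: the origin (TCP) lies at the very end of the fingers, on their centre line; the grasp point (between the pads) lies 19 mm behind it; z points along the fingers, y is the line along which they close (so a half turn about z gives the same grasp; the last joint's range is limited). The gripper opens to 92 mm and grips with 3 to 60 N. Pads are 19 mm wide; open, the fingers measure 130 mm over their backs; the gripper's body (75 mm by 190 mm) begins 47 mm behind the grasp point.
Start: joints at [1.172, 0.434, 0.025, 1.573, -0.012, 1.134, -0.075], TCP at [0.182, -0.598, 0.227] pointing down, gripper open.
Joint ranges: [-2.62, 2.62], [-0.44, 2.09], [-1.27, 1.32], [0.08, 2.57], [-1.32, 4.46], [0.12, 2], [-2.74, 2.74]. Speed limits (rad/s): [2.22, 2.22, 3.01, 3.01, 3.14, 3.14, 3.14].

## Interface

Orientations are given as a rotation vector (axis times angle).
In Python, from cell import arm gives the robot as it stands.
- The arm moves only by the shell command python3 -m pendant 'ROWS' [FORCE]. ROWS is a JSON object of lists of equal length, an entry for each row: "slide": the shift along the tool's x, y, z in units of 0.3 m (1.0 is 0.3 m), a list of three; "dr": the turn, a rotation vector about the tool's x, y, z in units of 0.12 rad (1.0 is 0.12 rad), a list of three; "claw": the opening, from 0 (shut) to 1 (fully open). In form: {"slide": [[tx, ty, tz], ...], "dr": [[ax, ay, az], ...], "claw": [claw, ...]}. A call has 1 to 10 rows; each row shifts and turns the commanded pose from where the row before left it, along the tool's axes as they then stand; what a row does not reach is not made up. A row lasts 1/10 s, in which the tool goes at most 50 mm and 8.59 degrees, less where a joint would pass 70% of its speed; a pose out of reach is approached as far as the arm can. A call with a number of a shift or a turn outside -1 to 1 is refused whole. A call with a gripper value outside its range is refused whole. The fingers move at their own pace and stop on an object; FORCE is the grip in N (left out, the last holds). Time passes only in rows, so rows that do not move let the fingers close. It gives the time, the measured TCP pose, the force, the opening and the grip force at its end, in the units of the state.
- arm.observe(): the state, without advancing time (a new reading comes with each control period).
- arm.get_image(name): name is "scene" or "side" or "wrist"; returns the picture (384x512x3 uint8, red, green, blue); there is no depth.
- arm.calibration(name): a dict with "K" (3x3 intrinsics, pixels), "xyz" and "orientation" of the camera in the world. Camera axes: x right, y up, looking along -z (the intrinsics and any distortion apply to the point x, -y, -z); pixel columns grow to the right and rows downward; lengths in m; the calibration is good to about 2 mm. A picture is of the moment at which its call begins: read the wrist's pose just before it. calibration takes no time and is no camera call; for the wrist camera it gives the pose at the moment of the call.
- arm.sign_off(): hands the job in; it is judged then, once.
The state is a dict: "clock": time; "joints": joint angles; "dq": joint speeds; "joint_efforts": joint torques, N m; "position": TCP position; "ee_rot": TCP orientation; "force": force on the tool from outside, world axes, zero at the start; "ft_torque": the same for the moment, N m; "width": opening from 0.0 (shut) to 1.0 (fully open); "gripper_force": force on a finger pad.
Only numpy, scipy, OpenCV 4.12 (cv2) and the standard library are available. Lean on these libraries where they do the work, as an engineer would, in place of code of your own. Each camera call takes 0.05 s, during which the arm holds its last target. There are 200 camera calls.

## Task

Get the clamping jig ready for a colleague to slide the wagon cab in: first set the cab (the grey wagon part with windows and a flat roof) down gently, upright and squarely inside the outlined spot on the jig's loading plate, its length along the long sides of the outline, and let go of it. Then pull the jig's spring-return handle out until the jaw's pointer stands between the two upright tabs of the little rider on the rail, and finish still holding it there: do not let go, the spring would pull it shut. Leave all the other things on the bench where they are.

Things in the scene. Friction and masses are not known exactly. Their poses are not given: they have to be found in the camera images.
- cab: grey plastic wagon cab, 90 (x, length) x 44 (y) x 54 mm high, 90 g: walls to 26 mm, windows above (a 16 mm pillar amid each long side), flat roof. Upright on the bench at the start. Origin under its centre, z up. Grip it across its 44 mm width, mid-length; either end may lead. The other two grey wagon parts (low open one, one with a round tank) are not it.
- jig: clamping jig fixed to the bench: aluminium base 8 mm thick, steel blocks. Origin at bench height under the base, z up; turned up to 0.2 rad. The handle is pulled towards its -x, roughly to the robot. Fixed anvil at x 56 to 78 mm (70 mm wide, 58 high), fixed guide block at x -75 to -55 mm (70 wide, 50 high), loading plate on the +y side.
- spot (a point): centre of the outlined spot on the loading plate's upper face, 8 mm above the bench, at (30, 105) mm in the jig's x, y; axes as the jig's. The thin flat black outline is 66 (jig x) x 112 mm (jig y) inside, so the cab's length goes along the jig's y. The anvil's side is 70 mm from the centre towards jig -y.
- handle (a point): centre of the handle's top edge, 72 mm above the bench: upright black plate 64 mm wide (jig y), 14 thick (jig x), from 24 to 72 mm above the bench, at jig x -125 mm when shut, moving with the jaw. Two rods, tops at 34 mm, run to the guide block, 43 mm clear of the handle when shut. Grip from above across the 14 mm, fingertips 40 mm or more above the bench.
- pointer (a point): point on top of the steel blade (dark) that sticks out of the jaw to jig -y, over the rail, 51 mm above the bench, 70 mm to jig -y of the jig's origin; blade 3 mm thick (jig x). It moves with the jaw, always 153 mm to jig +x of the handle.
- rider: brass rider fixed on the rail beside the jaw, 28 (x) x 18 x 33 mm, with two upright tabs 4 mm thick, 18 mm clear between them; the pointer passes 2 mm above them. Origin under its centre, midway between the tabs, 14 mm above the bench; axes as the jig's. It stands 32 to 62 mm to jig -x of the pointer's rest position.
- jaw (a joint): travel of the jaw with handle and pointer, in m: 0 shut (where it starts), growing as the handle is pulled to the jig's -x, end stop at 0.072. A spring pulls it shut: 4 N at 0, plus 100 N per metre.
- gondola: low open wagon, 100 x 44 x 22 mm, grey plastic, a bystander; origin under its centre, x along its length
- tank: tank wagon, 100 x 44 mm flat bed with a lying round tank of 36 mm diameter, 51 mm high overall, grey plastic, a bystander; origin under its centre, x along its length
- bottle: drink bottle, 64 mm diameter, 210 mm high, a bystander; origin under its centre
- frame: black rectangular frame, 90 x 55 x 22 mm, a bystander; origin under its centre
- clamp: black spring clamp lying flat, about 110 x 45 x 18 mm, a bystander; origin under its centre
- driver: screwdriver, 170 mm long, lying flat, a bystander; origin on its underside
Not all that is in view belongs to the job. Leave any yellow look-alike of the cab alone.

How it is judged:
On the way, in this order (a step that is already met when the one before it is completed fails the run):
1. the cab stands in the outlined spot, upright, square and released (x of cab in the frame of spot between -0.01 and 0.01 m and y of cab in the frame of spot between -0.01 and 0.01 m and z of cab in the frame of spot between -0.004 and 0.004 m and angle between the x axis of cab and the y axis of jig, either way round below 0.17 rad and angle between cab's own z axis and vertical below 0.1 rad and contact force between the fingers and cab below 0.05 N and linear speed of cab below 0.02 m/s), for 0.2 s.
2. the jaw is pulled open to the rider and held (x of pointer in the frame of rider between -0.007 and 0.007 m and contact force between the fingers and jaw above 3 N and contact force between each of cab, rider and jaw below 0.05 N and velocity of joint jaw between -0.01 and 0.01 m/s), for 0.3 s.
At the end, for the whole second after the job is handed in: The cab stands upright and released on the plate, centre within 10 mm of the spot's along each side, square within 0.17 rad; the pointer is within 7 mm of the middle between the tabs, at rest, held by the fingers with over 3 N and by nothing else (all of step 1 and all of step 2); the arm keeps its last pose, push and grip.
It fails at once if a bystander was moved by more than 30 mm (distance of any of gondola, tank, bottle, frame, clamp, driver from where it was at the start of the episode above 0.03 m).
It fails at once if the cab was dropped from more than 20 mm above the loading plate, not set down (height (world z) of cab above 0.03 m and contact force between the fingers and cab below 0.01 N).
It also fails if it takes over 54 s, if anything falls off the work surface, if the arm or the gripper's body presses on something with over 40 N, if the wrist force passes 120 N, or if a joint passes its speed limit or range.

## Working session

There is one attempt and no reset: what is moved stays moved. The work goes in short steps, Python scripts to look and compute and a shell command to move; the robot and the scene stay as the last step left them, time stands still between calls to the robot, and variables do not carry over. Pictures are saved under pics/ and viewed, at most 10 in all, crops included, and the job is handed in when it is done.

```bash
mkdir -p pics
cat > h.py <<'E'
import numpy as np, cv2
from cell import arm
from scipy.spatial.transform import Rotation as R
def cal(n):
    c=arm.calibration(n); o=np.array(c["orientation"],float)
    Rm=o if o.shape==(3,3) else (R.from_rotvec(o).as_matrix() if o.size==3 else R.from_quat(o).as_matrix())
    return np.array(c["K"]),np.array(c["xyz"]),Rm,c
def ray(c,u,v):
    K,p,Rm,_=c; d=np.linalg.inv(K)@np.array([u,v,1.]); return p,Rm@np.array([d[0],-d[1],-d[2]])
def onz(c,u,v,z):
    p,d=ray(c,u,v); return p+d*(z-p[2])/d[2]
def proj(c,P):
    K,p,Rm,_=c; q=Rm.T@(np.array(P)-p); q=K@np.array([q[0],-q[1],-q[2]]); return q[:2]/q[2]
def shot(n,f):
    c=cal(n); im=arm.get_image(n); cv2.imwrite(f,im[:,:,::-1]); return c,im
E
python3 - <<'E'
from h import *
for n in ("scene","side","wrist"):
    c,im=shot(n,f"pics/{n}0.png"); print(n,c[3])
s=arm.observe(); print(s)
a=cv2.imread("pics/scene0.png");
E
```

```text
scene {'K': array([[355.04328667,   0.        , 252.13312378],
       [  0.        , 355.04328667, 188.67677583],
       [  0.        ,   0.        ,   1.        ]]), 'xyz': array([ 0.99346115, -0.50588046,  0.92750681]), 'orientation': array([0.69435258, 0.24238421, 0.695419  ])}
side {'K': array([[387.73830526,   0.        , 256.15183784],
       [  0.        , 387.73830526, 192.88833224],
       [  0.        ,   0.        ,   1.        ]]), 'xyz': array([0.07372809, 0.7574701 , 0.7142106 ]), 'orientation': array([ 0.33403422, -1.18489137, -2.37555701])}
wrist {'K': array([[335.30925994,   0.        , 257.43004946],
       [  0.        , 335.30925994, 187.23745165],
       [  0.        ,   0.        ,   1.        ]]), 'xyz': array([ 0.26063939, -0.57495744,  0.38325899]), 'orientation': array([-0.25958898,  0.19488157, -1.26461432])}
{'clock': 0.15, 'joints': array([ 1.1723917 ,  0.43503134,  0.02498532,  1.57386621, -0.01161541,
        1.13401213, -0.07511906]), 'dq': array([-1.22228707e-04, -1.78662054e-03, -3.06316996e-05, -3.60185169e-03,
       -9.69254766e-04,  5.87922572e-04,  2.63769382e-04]), 'joint_efforts': array([ 2.77560219e-03, -6.68259501e+01,  9.86348949e-01, -3.14692390e+01,
       -6.04920555e-02,  3.94515647e-02,  9.90976218e-05]), 'position': array([ 0.18203623, -0.59750318,  0.22615347]), 'ee_rot': array([-3.10618984e+00, -4.62626767e-01,  4.21824298e-04]), 'force': array([0.46584568, 0.14638591, 0.14801071]), 'ft_torque': array([-0.04282876,  0.01532482, -0.01089483]), 'gripper_force': 0.0, 'width': 0.9998215475053681}
```

View pics/scene0.png

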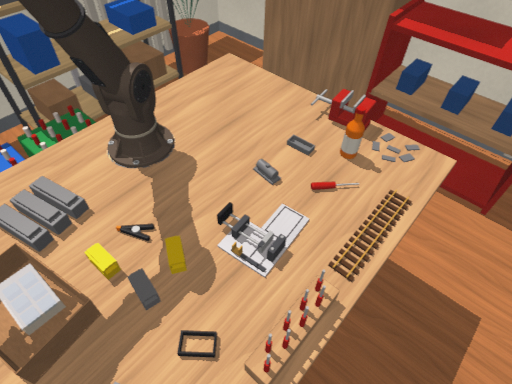

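View pics/side0.png

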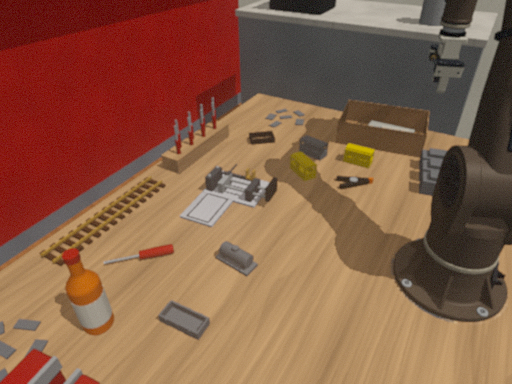

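Scene view: the candidates for the cab are the grey block at (143,288), seen at (313,147) in the side view, the yellow look-alikes at (101,260) and (176,253), the tank wagon at (266,170), the gondola at (300,144), and the grey stacks at (45,210). By the description I choose the block at (143,288). The jig is at (262,240), with its outlined plate at about (287,225). I'll check the cab and jig in one close crop.

Run:
```python
from h import *
a=cv2.imread("pics/scene0.png");b=cv2.imread("pics/side0.png")
r=lambda i,x0,y0,w,h:cv2.resize(i[y0:y0+h,x0:x0+w],(400,300),interpolation=cv2.INTER_CUBIC)
cv2.imwrite("pics/crop1.png",np.vstack([np.hstack([r(a,105,255,80,60),r(a,206,190,120,90)]),np.hstack([r(b,275,120,80,60),r(b,175,145,112,84)])]))
c=cal("scene");d=cal("side")
print("cab approx",onz(c,143,284,.054),onz(d,313,140,.054))
print("plate",onz(c,287,225,.008),onz(d,208,208,.008))
```

```text
cab approx [ 0.50759309 -0.36376097  0.054     ] [ 0.50664179 -0.36185883  0.054     ]
plate [0.65703371 0.07025085 0.008     ] [0.64032497 0.07768805 0.008     ]
```

View pics/crop1.png

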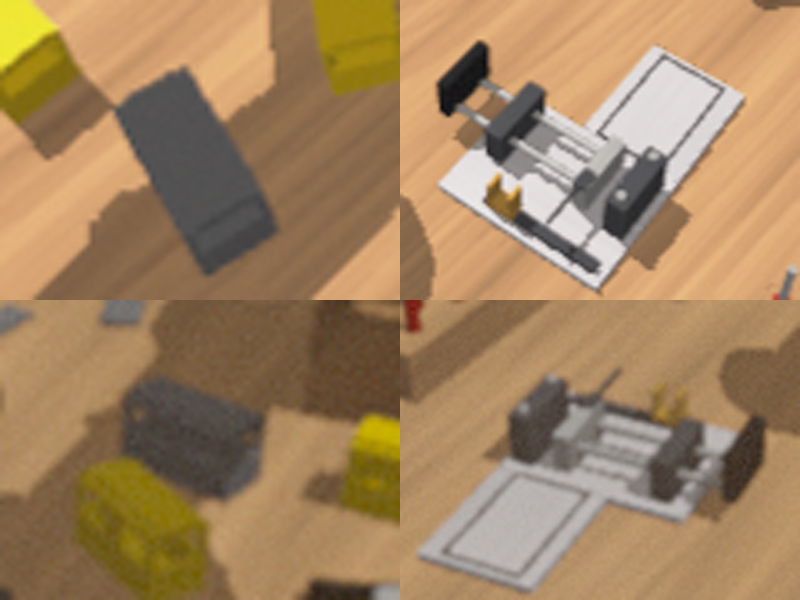

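The crop shows a flat-roofed grey block with window openings, so the cab is confirmed. A yellow look-alike stands about 60 px to its right in the crop. The spot's outline and the jig parts are clear in both views.

Run:
```python
from h import *
c=cal("scene");d=cal("side")
P=[onz(c,105+u/5,255+v/5,.054) for u,v in [(118,108),(187,68),(268,200),(197,240)]]
P=np.array(P);print("roof",P.round(4).tolist(),P.mean(0),[np.linalg.norm(P[i]-P[i-1]).round(4) for i in range(4)])
e=P[2]-P[1]+P[3]-P[0];print("yaw",np.arctan2(e[1],e[0]))
Q=np.array([onz(d,175+u/3.571,145+(v-300)/3.571,.008) for u,v in [(508,467),(592,482),(527,572),(443,553)]])
print("spot",Q.round(4).tolist(),Q.mean(0),[np.linalg.norm(Q[i]-Q[i-1]).round(4) for i in range(4)])
e=Q[2]-Q[1]+Q[3]-Q[0];print("yaw y",np.arctan2(e[1],e[0]))
for u,v in [(658,53),(724,92),]: print(onz(c,206+(u-400)/3.333,190+v/3.333,.008))
s=arm.observe();Rm=R.from_rotvec(s["ee_rot"]).as_matrix();print(Rm.round(3))
w=cal("wrist");print("cam in tool",Rm.T@(w[1]-s["position"]),(Rm.T@w[2]).round(3))
```

```text
roof [[0.4619, -0.3761, 0.054], [0.4699, -0.3371, 0.054], [0.5621, -0.3559, 0.054], [0.5523, -0.3934, 0.054]] [ 0.51154742 -0.36563678  0.054     ] [np.float64(0.092), np.float64(0.0399), np.float64(0.0941), np.float64(0.0388)]
yaw -0.19560641369049045
spot [[0.3965, -0.1501, 0.008], [0.3269, -0.1651, 0.008], [0.3301, -0.0314, 0.008], [0.3963, -0.02, 0.008]] [ 0.36244844 -0.09164866  0.008     ] [np.float64(0.1301), np.float64(0.0711), np.float64(0.1338), np.float64(0.0671)]
yaw y 1.5596916827698994
[0.60097427 0.12359554 0.008     ]
[0.6781448  0.12849622 0.008     ]
[[ 0.957  0.291 -0.   ]
 [ 0.291 -0.957  0.001]
 [-0.    -0.001 -1.   ]]
cam in tool [ 0.08174799  0.00119612 -0.15722116] [[-0.     0.954  0.298]
 [ 1.    -0.     0.001]
 [ 0.001  0.298 -0.954]]
```

```bash
python3 -m pendant '{"slide":[[0.14,-0.047,0],[0.14,-0.047,0],[0.14,-0.047,0],[0.14,-0.047,0],[0.14,-0.047,0],[0.14,-0.047,0],[0.14,-0.047,0],[0.14,-0.047,0],[0.14,-0.047,0],[0,0,0]],"dr":[[0,0,0],[0,0,0],[0,0,0],[0,0,0],[0,0,0],[0,0,0],[0,0,0],[0,0,0],[0,0,0],[0,0,0]],"claw":[1,1,1,1,1,1,1,1,1,1]}' 20
python3 -m pendant '{"slide":[[0,0,0],[0,0,0],[0,0,0],[0,0,0],[0,0,0],[0,0,0]],"dr":[[0,0,0.82],[0,0,0.82],[0,0,0.82],[0,0,0.82],[0,0,0.82],[0,0,0]],"claw":[1,1,1,1,1,1]}'
python3 - <<'E'
from h import *
c,im=shot("wrist","pics/w1.png")
d=cal("side");s=cal("scene")
Q=np.array([onz(d,175+(u)/3.571,145+v/3.571,.008) for u,v in [(108,167),(192,182),(127,272),(43,253)]])
print("spot",Q.round(4).tolist(),Q.mean(0),[np.linalg.norm(Q[i]-Q[i-1]).round(4) for i in range(4)])
o=arm.observe();print(o["position"],R.from_rotvec(o["ee_rot"]).as_matrix().round(3)[:,0])
E
```

```text
clock: 1.15
position: [0.5127, -0.3596, 0.2262]
ee_rot: [-3.102, -0.478, -0.005]
force: [0.2, 0.1, 0.5]
width: 1.001
gripper_force: 0.0
clock: 1.75
position: [0.5065, -0.3663, 0.2265]
ee_rot: [-3.126, 0.31, 0.001]
force: [0.1, -0.1, -0.7]
width: 1.004
gripper_force: 0.0
spot [[0.6942, 0.0177, 0.008], [0.6197, -0.0, 0.008], [0.5999, 0.1214, 0.008], [0.6712, 0.1356, 0.008]] [0.64624988 0.0686567  0.008     ] [np.float64(0.1201), np.float64(0.0766), np.float64(0.123), np.float64(0.0727)]
[ 0.50651512 -0.36630445  0.22647527] [ 0.981 -0.193 -0.001]
```

View pics/w1.png

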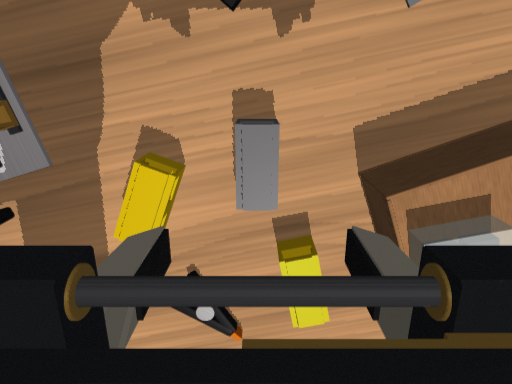

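The wrist view shows the cab's roof from (236,124) to (278,210), centred under the tool. The nearest yellow look-alike has its corner at (183,165), so I'll approach with the fingers only partly open.

Run:
```python
from h import *
c=cal("wrist");im=cv2.imread("pics/w1.png");o=arm.observe();Rm=R.from_rotvec(o["ee_rot"]).as_matrix()
P=np.array([onz(c,u,v,.054) for u,v in [(236,124),(279,124),(277.5,210.5),(237.5,210.5)]])
print(P.round(4).tolist(),P.mean(0),[np.linalg.norm(P[i]-P[i-1]).round(4) for i in range(4)])
e=P[0]-P[3]+P[1]-P[2];print("yaw",np.arctan2(e[1],e[0]),"tool yaw",np.arctan2(Rm[1,0],Rm[0,0]))
print("delta tool",Rm.T@(P.mean(0)-o["position"]))
hsv=cv2.cvtColor(im,cv2.COLOR_BGR2HSV);m=((hsv[...,1]<40)&(hsv[...,2]>95)).astype(np.uint8);m[:, :225]=0;m[:,290:]=0;m[:100]=0;m[230:]=0
cs=max(cv2.findContours(m,0,2)[0],key=cv2.contourArea);print(cv2.boundingRect(cs),cv2.minAreaRect(cs))
```

```text
[[0.5531, -0.3548, 0.054], [0.545, -0.3958, 0.054], [0.4565, -0.3785, 0.054], [0.4646, -0.3372, 0.054]] [ 0.50479338 -0.3665756   0.054     ] [np.float64(0.0902), np.float64(0.0418), np.float64(0.0902), np.float64(0.0421)]
yaw -0.19430078799896364 tool yaw -0.19424905654488453
delta tool [-0.00153483  0.00059347  0.17247623]
(235, 124, 44, 86) ((256.5, 166.5), (85.0, 43.0), 90.0)
```

```bash
python3 -m pendant '{"slide":[[-0.005,0.002,0],[0,0,0],[0,0,0.14],[0,0,0.14],[0,0,0.14],[0,0,0.14],[0,0,0.1],[0,0,0.05],[0,0,0.01],[0,0,0]],"dr":[[0,0,0],[0,0,0],[0,0,0],[0,0,0],[0,0,0],[0,0,0],[0,0,0],[0,0,0],[0,0,0],[0,0,0]],"claw":[0.75,0.75,0.75,0.75,0.75,0.75,0.75,0.75,0.75,0.75]}' 20
python3 -m pendant '{"slide":[[0,0,0],[0,0,0],[0,0,0],[0,0,0],[0,0,0],[0,0,0],[0,0,0]],"dr":[[0,0,0],[0,0,0],[0,0,0],[0,0,0],[0,0,0],[0,0,0],[0,0,0]],"claw":[0.4,0.4,0.4,0.4,0.4,0.4,0.4]}' 20
```

```text
clock: 2.8
position: [0.5057, -0.367, 0.0114]
ee_rot: [3.126, -0.307, 0.001]
force: [0.2, 0.2, -0.2]
width: 0.751
gripper_force: 0.0
clock: 3.5
position: [0.5057, -0.3668, 0.0116]
ee_rot: [3.126, -0.308, 0.002]
force: [-0.9, 1.5, 7.4]
width: 0.475
gripper_force: 20.0
```

```bash
python3 -m pendant '{"slide":[[0,0,-0.03],[0,0,-0.06],[0,0,-0.1],[0,0,-0.12],[0,0,-0.12],[0,0,-0.12],[0,0,-0.12],[0,0,-0.08],[0,0,0],[0,0,0]],"dr":[[0,0,0],[0,0,0],[0,0,-0.8],[0,0,-0.95],[0,0,-0.95],[0,0,-0.95],[0,0,-0.95],[0,0,-0.95],[0,0,-0.95],[0,0,-0.95]],"claw":[0.4,0.4,0.4,0.4,0.4,0.4,0.4,0.4,0.4,0.4]}' 25
python3 -m pendant '{"slide":[[0,0,0],[0,0,0],[0,0,0],[0,0,0],[0,0,0],[0,0,0],[0,0,0],[0,0,0],[0,0,0],[0,0,0]],"dr":[[0,0,-0.95],[0,0,-0.95],[0,0,-0.95],[0,0,-0.95],[0,0,-0.95],[0,0,-0.95],[0,0,-0.95],[0,0,-0.95],[0,0,-0.95],[0,0,0]],"claw":[0.4,0.4,0.4,0.4,0.4,0.4,0.4,0.4,0.4,0.4]}'
python3 - <<'E'
from h import *
o=arm.observe();Rm=R.from_rotvec(o["ee_rot"]).as_matrix();print(o["joints"].round(2),o["position"],np.arctan2(Rm[1,0],Rm[0,0]),Rm[2])
print(Rm.T@(np.array([.646,.069,o["position"][2]])-o["position"])/.3)
E
```

```text
clock: 4.5
position: [0.5052, -0.3669, 0.2374]
ee_rot: [2.948, 1.08, 0.001]
force: [-0.4, -0.5, -1.4]
width: 0.477
gripper_force: 25.0
clock: 5.5
position: [0.5047, -0.3667, 0.236]
ee_rot: [-2.043, -2.386, 0.001]
force: [0.8, -0.1, -0.8]
width: 0.48
gripper_force: 25.0
[ 0.83  0.47 -0.43  1.53  0.21  1.19  0.52] [ 0.50474199 -0.36673235  0.2359592 ] 1.725181280578385 [-3.95622838e-05 -4.18837706e-04 -9.99999912e-01]
[ 1.36276100e+00  6.88605046e-01 -3.42327726e-04]
```

```bash
python3 -m pendant '{"slide":[[0.136,0.069,0],[0.136,0.069,0],[0.136,0.069,0],[0.136,0.069,0],[0.136,0.069,0],[0.136,0.069,0],[0.136,0.069,0],[0.136,0.069,0],[0.136,0.069,0],[0.136,0.069,0]],"dr":[[0,0,0],[0,0,0],[0,0,0],[0,0,0],[0,0,0],[0,0,0],[0,0,0],[0,0,0],[0,0,0],[0,0,0]],"claw":[0.4,0.4,0.4,0.4,0.4,0.4,0.4,0.4,0.4,0.4]}'
python3 -m pendant '{"slide":[[0,0,0],[0,0,0],[0,0,0]],"dr":[[0,0,0],[0,0,0],[0,0,0]],"claw":[0.4,0.4,0.4]}'
python3 - <<'E'
from h import *
c,im=shot("wrist","pics/w2.png")
o=arm.observe();Rm=R.from_rotvec(o["ee_rot"]).as_matrix();print(o["joints"].round(2),o["position"],np.arctan2(Rm[1,0],Rm[0,0]))
np.save("w2.npy",np.array([0]));import pickle;pickle.dump(c,open("w2.pkl","wb"))
E
```

```text
clock: 6.5
position: [0.6478, 0.0697, 0.236]
ee_rot: [2.05, 2.38, -0.001]
force: [0.3, -0.8, -1.2]
width: 0.476
gripper_force: 25.0
clock: 6.8
position: [0.6475, 0.0666, 0.2356]
ee_rot: [2.049, 2.381, -0.002]
force: [0.7, -0.1, -1.0]
width: 0.479
gripper_force: 25.0
[ 0.14  0.53 -0.51  1.46  0.26  1.23 -0.25] [0.64751757 0.06616309 0.23568639] 1.7202099658420058
```

View pics/w2.png

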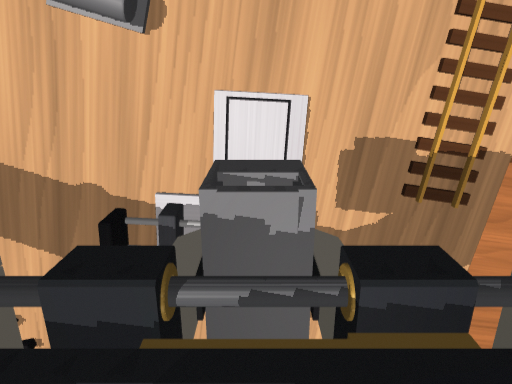

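The wrist view shows the outline's far side at row 98 and its long sides near columns 227 and 290, down to row 160. The rest is hidden by the held cab, which sits level and square. I'll fit lines to those dark pixels.

Run:
```python
from h import *
import pickle
c=pickle.load(open("w2.pkl","rb"));g=cv2.cvtColor(cv2.imread("pics/w2.png"),cv2.COLOR_BGR2GRAY).astype(float)
def cen(w,i0):
    b=np.median(w);k=np.clip(b-20-w,0,None);return i0+(k*np.arange(len(w))).sum()/k.sum() if k.max()>30 else None
L=[];Rr=[];F=[]
for v in range(106,156,2):
    for l,u0 in((L,219),(Rr,281)):
        x=cen(g[v,u0:u0+17],u0)
        if x: l.append(onz(c,x,v,.008)[:2])
for u in range(234,284,2):
    y=cen(g[92:108,u],92)
    if y: F.append(onz(c,u,y,.008)[:2])
def fit(p):
    p=np.array(p);vx,vy,x,y=cv2.fitLine(p.astype(np.float32),cv2.DIST_HUBER,0,.0001,.0001).ravel();return np.array([x,y]),np.array([vx,vy])
l,r,f=fit(L),fit(Rr),fit(F)
for q in (l,r,f):print(q)
d=l[1]*np.sign(l[1][1])+r[1]*np.sign(r[1][1]);d/=np.linalg.norm(d);print("y yaw lines",np.arctan2(d[1],d[0]),"from far",np.arctan2(f[1][1],f[1][0])+np.pi/2)
def inter(a,b):
    t=np.linalg.solve(np.c_[a[1],-b[1]],b[0]-a[0]);return a[0]+t[0]*a[1]
A,B=inter(l,f),inter(r,f);print("corners",A,B,np.linalg.norm(A-B))
for w in(0,.0015): print("centre",(A+B)/2-d*(.056+w))
o=arm.observe();Rm=R.from_rotvec(o["ee_rot"]).as_matrix();print("tool yaw",np.arctan2(Rm[1,0],Rm[0,0]),o["position"])
C=(A+B)/2-d*(.057);print("delta tool units",Rm.T@(np.r_[C,o["position"][2]]-o["position"])/.3)
```

```text
(array([0.6090735 , 0.08897587], dtype=float32), array([ 0.0952706, -0.9954514], dtype=float32))
(array([0.677227  , 0.10017237], dtype=float32), array([ 0.09485383, -0.9954912 ], dtype=float32))
(array([0.641814 , 0.1295028], dtype=float32), array([0.9912098 , 0.13229956], dtype=float32))
y yaw lines 1.6660023 from far 1.7034849
corners [0.60565674 0.12467679] [0.6740227  0.13380179] 0.06897221
centre [0.6451632  0.07349289]
centre [0.6453058  0.07199968]
tool yaw 1.7202099658420058 [0.64751757 0.06616309 0.23568639]
delta tool units [ 2.20002607e-02 -4.30413175e-03 -2.74985055e-05]
```

```bash
python3 -m pendant '{"slide":[[0.022,-0.004,0],[0,0,0.1],[0,0,0.12],[0,0,0.12],[0,0,0.12],[0,0,0.1],[0,0,0.08],[0,0,0.04],[0,0,0],[0,0,0]],"dr":[[0,0,0.28],[0,0,0],[0,0,0],[0,0,0],[0,0,0],[0,0,0],[0,0,0],[0,0,0],[0,0,0],[0,0,0]],"claw":[0.4,0.4,0.4,0.4,0.4,0.4,0.4,0.4,0.4,0.4]}'
python3 - <<'E'
from h import *
shot("wrist","pics/w3.png");shot("side","pics/s3.png");c,im=shot("scene","pics/c3.png")
a=cv2.imread("pics/c3.png");b=cv2.imread("pics/s3.png")
r=lambda i,x0,y0,w,h:cv2.resize(i[y0:y0+h,x0:x0+w],(400,300),interpolation=cv2.INTER_CUBIC)
cv2.imwrite("pics/crop3.png",np.hstack([r(a,206,180,120,90),r(b,165,140,120,90)]))
o=arm.observe();Rm=R.from_rotvec(o["ee_rot"]).as_matrix();print("tool yaw",np.arctan2(Rm[1,0],Rm[0,0]),o["position"])
E
```

```text
clock: 7.85
position: [0.6462, 0.074, 0.0328]
ee_rot: [2.086, 2.348, 0.001]
force: [-0.6, 0.4, -1.6]
width: 0.479
gripper_force: 25.0
tool yaw 1.6896098810125417 [0.64648491 0.0745386  0.03335   ]
```

View pics/crop3.png

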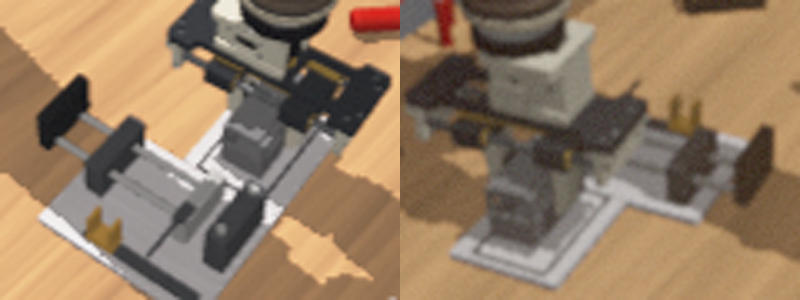

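The cab hangs upright inside the outline, about 13 mm above the plate and clear of the anvil. Next I lower it to contact and release.

```bash
python3 -m pendant '{"slide":[[-0.006,0.003,0.015],[0,0,0.015],[0,0,0.008],[0,0,0.005],[0,0,0.003],[0,0,0]],"dr":[[0,0,0],[0,0,0],[0,0,0],[0,0,0],[0,0,0],[0,0,0]],"claw":[0.4,0.4,0.4,0.4,0.4,0.4]}'
```

```text
clock: 8.6
position: [0.6463, 0.0725, 0.0195]
ee_rot: [2.085, 2.349, -0.001]
force: [-7.7, -1.8, 18.4]
width: 0.478
gripper_force: 25.0
```

```bash
python3 -m pendant '{"slide":[[0,0,-0.002],[0,0,0],[0,0,0],[0,0,0],[0,0,-0.05],[0,0,-0.1],[0,0,-0.14],[0,0,-0.14],[0,0,-0.14],[0,0,-0.14]],"dr":[[0,0,0],[0,0,0],[0,0,0],[0,0,0],[0,0,0],[0,0,0],[0,0,0],[0,0,0],[0,0,0],[0,0,0]],"claw":[0.75,0.75,0.75,0.75,0.75,0.75,0.75,0.75,0.75,0.75]}'
python3 -m pendant '{"slide":[[-0.1,0,0],[-0.1,0,0],[-0.1,0,0],[0,0,0],[0,0,0]],"dr":[[0,0,0],[0,0,0],[0,0,0],[0,0,0],[0,0,0]],"claw":[0.75,0.75,0.75,0.75,0.75]}'
python3 - <<'E'
from h import *
import pickle
c,im=shot("wrist","pics/w4.png");pickle.dump(c,open("w4.pkl","wb"))
o=arm.observe();Rm=R.from_rotvec(o["ee_rot"]).as_matrix();print("tool yaw",np.arctan2(Rm[1,0],Rm[0,0]),o["position"])
E
```

```text
clock: 9.6
position: [0.6462, 0.073, 0.2345]
ee_rot: [2.084, 2.35, 0.001]
force: [0.9, -0.1, 0.2]
width: 0.747
gripper_force: 0.0
clock: 10.1
position: [0.6572, -0.0172, 0.2323]
ee_rot: [2.087, 2.348, 0.001]
force: [-0.6, 0.9, -0.4]
width: 0.753
gripper_force: 0.0
tool yaw 1.6904839921961747 [ 0.65713367 -0.01576762  0.2322916 ]
```

View pics/w4.png

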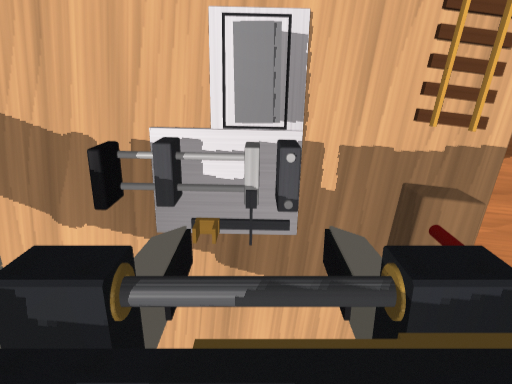

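The cab stands inside the outline, roof (234..275, 20..122) against the outline (223..291, 15..128). The handle is at (105,175), the pointer blade at column 251 down to row 245, and the rider near (206,228). Next I measure all of these.

Run:
```python
from h import *
import pickle
c=pickle.load(open("w4.pkl","rb"));im=cv2.imread("pics/w4.png")
Q=np.array([onz(c,u,v,.008)[:2] for u,v in [(223.5,15),(291,16.5),(286.5,128),(222.5,127.5)]])
P=np.array([onz(c,u,v,.062)[:2] for u,v in [(236,20.5),(275,23),(273.5,122),(234,122)]])
n=np.linalg.norm
for N,q in(("outline",Q),("roof",P)):
    e=q[0]-q[3]+q[1]-q[2];print(N,q.mean(0),[n(q[i]-q[i-1]).round(4) for i in range(4)],"yaw",np.arctan2(e[1],e[0]))
S=Q.mean(0);e=Q[0]-Q[3]+Q[1]-Q[2];th=np.arctan2(e[1],e[0])-np.pi/2
M=np.array([[np.cos(th),-np.sin(th)],[np.sin(th),np.cos(th)]])
print("cab in spot",M.T@(P.mean(0)-S))
O=S-M@[.03,.105];print("jig",O,th)
W=lambda x,y,z:proj(c,np.r_[O+M@[x,y],z])
for x,y in[(-.132,.032),(-.118,.032),(-.118,-.032),(-.132,-.032)]:print("handle top",W(x,y,.072))
print("pointer",W(.028,-.07,.051))
for u,v in[(251,208),(251,240)]:print("blade px->jig",M.T@(onz(c,u,v,.051)[:2]-O))
hsv=cv2.cvtColor(im,cv2.COLOR_BGR2HSV);m=cv2.inRange(hsv,(15,130,90),(30,255,255));m[:205]=0;m[242:]=0;m[:,:185]=0;m[:,225:]=0
ys,xs=np.nonzero(m);print("brass",xs.min(),xs.max(),ys.min(),ys.max())
k=8;z=cv2.resize(im[205:255,180:265],None,fx=4.7,fy=4.7,interpolation=cv2.INTER_CUBIC);y=cv2.resize(im[130:220,80:165],None,fx=4.7,fy=4.7,interpolation=cv2.INTER_CUBIC)
cv2.imwrite("pics/crop4.png",np.hstack([y,cv2.copyMakeBorder(z,0,y.shape[0]-z.shape[0],0,0,0)]))
```

```text
outline [0.64606206 0.07059746] [np.float64(0.1148), np.float64(0.0694), np.float64(0.1139), np.float64(0.0723)] yaw 1.660911263991023
roof [0.6452684  0.06963266] [np.float64(0.0889), np.float64(0.0346), np.float64(0.0868), np.float64(0.0381)] yaw 1.6672175396486548
cab in spot [-0.00087727 -0.00088946]
jig [ 0.62563306 -0.03667628] 0.09011493719612651
handle top [ 84.38494879 148.30464671]
handle top [ 99.06127724 148.70089559]
handle top [106.19415521 211.06472051]
handle top [ 92.34201207 210.71214226]
pointer [249.7614495  239.41642361]
blade px->jig [ 0.02856553 -0.03267053]
blade px->jig [ 0.02939179 -0.07067675]
brass 192 219 218 241
```

View pics/crop4.png

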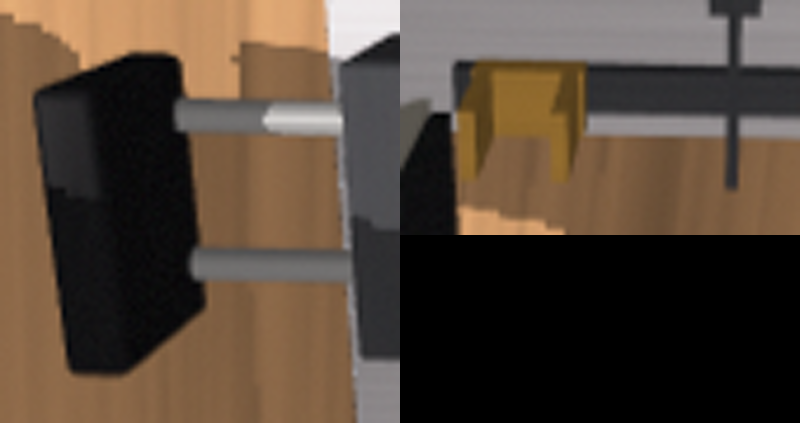

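Run:
```python
from h import *
import pickle
c=pickle.load(open("w4.pkl","rb"))
H=np.array([onz(c,80+u/4.7,130+v/4.7,.072)[:2] for u,v in [(38,93),(97,88),(128,374),(70,373)]])
n=np.linalg.norm;print("handle",H.mean(0),[n(H[i]-H[i-1]).round(4) for i in range(4)]);e=H[0]-H[3]+H[1]-H[2];print("yaw",np.arctan2(e[1],e[0])-np.pi/2)
th=.10;ex=np.array([np.cos(th),np.sin(th)]);ey=np.array([-ex[1],ex[0]])
g=lambda u,v,z:onz(c,180+(u-399.5)/4.7,205+v/4.7,z)[:2]
for a in(458,475,553,570):print("tab",g(a,144,.047)@ex,g(a,144,.047)@ey)
print("pointer",g(732,144,.051)@ex,g(732,186,.051)@ey,"handle",H.mean(0)@ex,H.mean(0)@ey)
o=arm.observe();Rm=R.from_rotvec(o["ee_rot"]).as_matrix();print((Rm.T@(np.r_[H.mean(0),.055]-o["position"])/.3).round(3))
# crosscheck in scene and side: predicted handle centre pixels
for nme in("scene","side"):print(nme,proj(cal(nme),np.r_[H.mean(0),.072]))
```

```text
handle [ 0.50330282 -0.04726149] [np.float64(0.0611), np.float64(0.0122), np.float64(0.0624), np.float64(0.0125)]
yaw 0.0829203647470711
tab 0.5818230568191146 -0.1676521079294769
tab 0.5858753427908129 -0.16758135704576868
tab 0.6044684436861828 -0.16725673081543563
tab 0.6085208427210885 -0.1671859779577004
pointer 0.6471919127284641 -0.1755500832721616 handle 0.49607012291148367 -0.09727182396065233
[-0.043 -0.522  0.591]
scene [225.44634986 208.56568924]
side [270.47655224 181.61843561]
```

The tab top faces measure 4 mm with an 18.6 mm gap, and handle to pointer is 151 mm against the given 153 mm, so the measurements hold. The travel needed is about 52 mm.

```bash
python3 -m pendant '{"slide":[[-0.043,-0.1,0],[0,-0.14,0],[0,-0.14,0],[0,-0.14,0],[0,0,0.14],[0,0,0.14],[0,0,0.12],[0,0,0],[0,0,0]],"dr":[[0,0,0],[0,0,0],[0,0,0],[0,0,0],[0,0,0.18],[0,0,0],[0,0,0],[0,0,0],[0,0,0]],"claw":[0.5,0.5,0.5,0.5,0.5,0.5,0.5,0.5,0.5]}'
python3 - <<'E'
from h import *
o=arm.observe();Rm=R.from_rotvec(o["ee_rot"]).as_matrix();print((Rm.T@(np.array([.5033,-.0473,.045])-o["position"])/.3).round(3),np.arctan2(Rm[1,0],Rm[0,0]))
E
```

```text
clock: 11.05
position: [0.5041, -0.0466, 0.1123]
ee_rot: [-2.107, -2.329, -0.0]
force: [-0.0, -0.2, 0.4]
width: 0.499
gripper_force: 0.0
[-0.002 -0.003  0.224] 1.6706639550021238
```

```bash
python3 -m pendant '{"slide":[[0,-0.003,0.1],[0,0,0.08],[0,0,0.04],[0,0,0],[0,0,0],[0,0,0],[0,0,0],[0,0,0],[0,0,0],[0,0,0]],"dr":[[0,0,0],[0,0,0],[0,0,0],[0,0,0],[0,0,0],[0,0,0],[0,0,0],[0,0,0],[0,0,0],[0,0,0]],"claw":[0.5,0.5,0.5,0.5,0.05,0.05,0.05,0.05,0.05,0.05]}' 40
python3 -m pendant '{"slide":[[0,0,0],[0,0,0],[0,0,0]],"dr":[[0,0,0],[0,0,0],[0,0,0]],"claw":[0.05,0.05,0.05]}'
```

```text
clock: 12.05
position: [0.5005, -0.0485, 0.0456]
ee_rot: [-2.109, -2.325, 0.006]
force: [-9.3, -0.4, 9.2]
width: 0.152
gripper_force: 40.0
clock: 12.35
position: [0.5005, -0.0485, 0.0456]
ee_rot: [-2.109, -2.325, 0.006]
force: [-8.5, -1.0, 9.4]
width: 0.145
gripper_force: 40.0
```

```bash
python3 -m pendant '{"slide":[[0,-0.015,0],[0,-0.025,0],[0,-0.03,0],[0,-0.03,0],[0,-0.03,0],[0,-0.02,0],[0,-0.015,0],[0,-0.005,0],[0,0,0],[0,0,0]],"dr":[[0,0,0],[0,0,0],[0,0,0],[0,0,0],[0,0,0],[0,0,0],[0,0,0],[0,0,0],[0,0,0],[0,0,0]],"claw":[0.05,0.05,0.05,0.05,0.05,0.05,0.05,0.05,0.05,0.05]}'
python3 - <<'E'
from h import *
import pickle
c,im=shot("wrist","pics/w5.png");pickle.dump(c,open("w5.pkl","wb"));shot("scene","pics/c5.png")
a=cv2.imread("pics/c5.png")
r=lambda i,x0,y0,w,h:cv2.resize(i[y0:y0+h,x0:x0+w],(400,300),interpolation=cv2.INTER_CUBIC)
cv2.imwrite("pics/crop5.png",np.hstack([r(a,206,190,100,75),cv2.resize(cv2.imread("pics/w5.png"),(400,300))]))
o=arm.observe();print(o["position"],(o["position"][:2]-[.5005,-.0485])@[np.cos(.1),np.sin(.1)],o["force"])
E
```

```text
clock: 13.35
position: [0.4542, -0.0529, 0.0457]
ee_rot: [2.109, 2.326, 0.005]
force: [8.7, -0.2, -13.6]
width: 0.15
gripper_force: 40.0
[ 0.45420349 -0.05290127  0.04566697] -0.04650461770230736 [  7.93036313  -0.54166064 -11.50828457]
```

View pics/crop5.png

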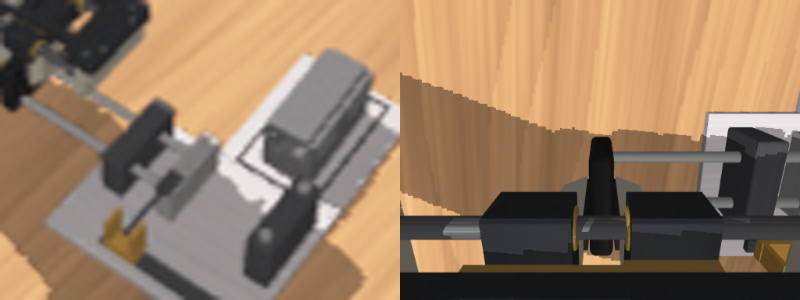

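The jaw has come out 46.5 mm and the blade is near the rider, close to its +x tab. I'll pull the remaining 5 mm and measure the blade against the tabs in the scene view.

```bash
python3 -m pendant '{"slide":[[0,-0.01,0],[0,-0.008,0],[0,0,0],[0,0,0],[0,0,0]],"dr":[[0,0,0],[0,0,0],[0,0,0],[0,0,0],[0,0,0]],"claw":[0.05,0.05,0.05,0.05,0.05]}'
python3 - <<'E'
from h import *
shot("scene","pics/c6.png");shot("side","pics/s6.png")
r=lambda i,x0,y0,w,h:cv2.resize(i[y0:y0+h,x0:x0+w],(400,400),interpolation=cv2.INTER_CUBIC)
cv2.imwrite("pics/crop6.png",np.hstack([r(cv2.imread("pics/c6.png"),220,225,40,40),r(cv2.imread("pics/s6.png"),220,160,50,50)]))
o=arm.observe();print(o["position"],(o["position"][:2]-[.5005,-.0485])@[np.cos(.1),np.sin(.1)],o["force"],o["gripper_force"])
E
```

```text
clock: 13.95
position: [0.4489, -0.0534, 0.0457]
ee_rot: [2.109, 2.325, 0.005]
force: [8.1, -1.0, -12.9]
width: 0.152
gripper_force: 40.0
[ 0.44894008 -0.05341431  0.04564359] -0.05179294675060971 [  9.41172486  -0.32157087 -12.33238963] 40.02561628818512
```

View pics/crop6.png

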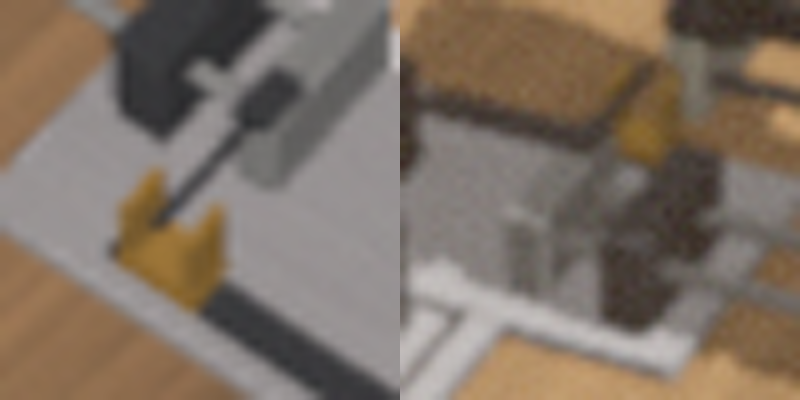

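The blade end sits at about (162,220) in the left crop. The tab tops are at about (152,172) and (212,208). I'll check these against the projected tab and pointer positions.

Run:
```python
from h import *
ex=np.array([np.cos(.1),np.sin(.1)]);ey=np.array([-ex[1],ex[0]])
c=cal("scene")
cr=lambda a,b,z:((proj(c,np.r_[a*ex+b*ey,z])-[220,225])*10).round()
for a in(.5838,.6065):print("tab top ends",cr(a,-.1586,.047),cr(a,-.1766,.047))
print("ptr line",cr(.5952,-.1755,.051),cr(.5952,-.137,.051))
# measured blade: two points on its line -> jig x at z .051
for u,v in[(165,216),(190,190),(240,135)]:
    p=onz(c,220+u/10,225+v/10,.051)[:2];print(p@ex,p@ey)
for u,v in[(152,172),(212,208)]:
    p=onz(c,220+u/10,225+v/10,.047)[:2];print("tab",p@ex,p@ey)
```

```text
tab top ends [163. 163.] [125. 206.]
tab top ends [226. 202.] [188. 246.]
ptr line [159. 216.] [239. 124.]
0.5967047285048639 -0.17456343881533748
0.5972393482503493 -0.16334891989095268
0.5977113613301733 -0.13969074056409128
tab 0.5830832007790778 -0.16298080823041333
tab 0.6044657628504646 -0.16245129679485243
```

```bash
python3 -m pendant '{"slide":[[0,-0.005,0],[0,0,0],[0,0,0],[0,0,0],[0,0,0],[0,0,0],[0,0,0]],"dr":[[0,0,0],[0,0,0],[0,0,0],[0,0,0],[0,0,0],[0,0,0],[0,0,0]],"claw":[0.05,0.05,0.05,0.05,0.05,0.05,0.05]}'
python3 -c "
from cell import arm
o=arm.observe();print(o['position'],o['force'],o['gripper_force'],abs(o['dq']).max())
print(arm.sign_off())"
```

```text
clock: 14.75
position: [0.4475, -0.0536, 0.0457]
ee_rot: [2.109, 2.325, 0.005]
force: [8.3, -0.2, -12.6]
width: 0.152
gripper_force: 40.0
[ 0.44751367 -0.05356645  0.045664  ] [  8.34072446  -0.2485587  -12.61083131] 40.026347637176514 0.0017897205637027458
the job is handed in; nothing more can be done
None
```

Job handed in at about 15 s, with no verdict returned: the cab stands released in the outlined spot, about 1 mm off centre, and the gripper is still holding the handle with 40 N, with the pointer measured within about 2 mm of the middle between the rider's tabs.

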